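Settle a ball-footed dish on the measuring stand

TASK

Pick up the handled dish by its bar and settle its three ball feet on the measuring stand: the foot under the pointed end in the round cone cup, its left foot in the V groove, its right foot on the flat pad. Ease it down by feel until all three feet are fully home, and while still holding it press it gently onto the stand, with about 8 N for a second, before letting go. The dish is brittle: never bear on it with more than about 20 N; leave the other ware where it is.

Things in the scene. Friction and masses are not known exactly. Their poses are not given: they have to be found in the camera images.
- dish_handle (a point): Centre of the straight handle bar over the dish to be moved (loose unglazed stoneware, about 0.45 kg, 200 x 150 mm, rim 52 mm high). Bar: 96 mm long along dish x, 14 mm wide and 14 mm high, its centre 100 mm above the bottoms of the feet and 67 mm above the dish floor, free on both sides. Axes: x to the pointed end, y to the dish's left, z up.
- dish_nose_foot (a point): Bottom of the ball foot under the pointed end, 60 mm ahead (+x) of and 100 mm below the handle centre. All three feet are balls of 18 mm diameter on 15 mm stems, 26 mm from ball bottom to dish underside. Same axes as the handle.
- dish_left_foot (a point): Bottom of the rear left ball foot, at x -45, y +55 mm and 100 mm below the handle centre (dish axes).
- dish_right_foot (a point): Bottom of the rear right ball foot, at x -45, y -55 mm and 100 mm below the handle centre (dish axes).
- stand: Measuring stand, fixed: bed 216 mm square, on it a 190 mm square steel plate (top 24 mm above the bench) with three seats in the pattern of the feet. Origin on the bench; axes as the seated dish's; nominally the handle comes to x = y = 0, 126.4 mm up. But the plate was clamped by hand: all seats together lie up to 8 mm off nominal along x and along y (not turned), which no given pose shows.
- cup_nominal (a point): Nominal place (see the stand: truly up to 8 mm off in x and in y) of the bottom of the nose ball at home in the round cone cup, 26.4 mm above the bench. Cup: 50 mm outside, mouth 40 mm wide, rim 22 mm above the plate, wall 51 degrees from level. A ball off-centre rides on the wall, 1.25 mm too high per 1 mm off; the wall pushes it towards the centre, but friction (0.5 to 0.7) holds it there.
- groove_nominal (a point): Nominal place (truly off by the same shift as the cup) of the bottom of the left ball at home in the straight V groove, 26.4 mm above the bench. Groove: 50 mm long, running towards the cup, 40 mm wide at the mouth, 50 mm outside, walls and height as the cup's. The seats do not move under hand forces.
- pad_nominal (a point): Nominal place (truly off by the same shift as the cup) of the bottom of the right ball on the flat round pad, 44 mm in diameter, its top 26.4 mm above the bench.
- cup_near: small straight cup, 58 mm wide, 62 mm high, nearest the robot, a bystander: leave it. Origin at the centre of its underside.
- cup_far: small cup, 60 mm wide, 70 mm high, beyond the work, a bystander: leave it. Origin at the centre of its underside.
- bowl_left: bowl, 110 mm wide, 45 mm high, left side, a bystander: leave it. Origin at the centre of its underside.
- bowl_right: bowl, 104 mm wide, 48 mm high, right side, a bystander: leave it. Origin at the centre of its underside.
- jar: closed glass jar, 64 mm wide, 85 mm high, a bystander: leave it. Origin at the centre of its underside.
- prop: wooden block 75 x 45 x 30 mm, a bystander: leave it. Origin at the centre of its underside.
Things that resemble listed ones, but are neither listed nor needed, are in the scene too. What is shaped like the part that bears dish_handle but green is not meant.

How it is judged:
By the outcome, as a careful person would: the job done as asked, in the order asked, and still so for the second after the job is handed in, with the robot touching nothing.
It also fails if it takes over 72 s, if anything falls off the work surface, if the arm or the gripper's body presses on something with over 40 N, if the wrist force passes 120 N, or if a joint passes its speed limit or range.

ROBOT

A 6-joint arm with a two-finger parallel gripper is mounted at the origin on the work surface. World frame = base frame: x ahead of the robot, y to its left, z up, the work surface at z = 0. Lengths are in m, angles in degrees, forces in N, time in s.
With the tool pointing down it reaches from about 0.35 to 0.875 m from the base axis. Payload 4.2 kg.
Tool frame: the origin (TCP) lies midway between the tips of the shut fingers; the grasp point (between the pads) lies 19 mm behind it (robot.grasp_offset is the distance from the TCP to the grasp point, in m); z points along the fingers, y is the line along which they close (so a half turn about z gives the same grasp; the last joint's range is limited). The gripper opens to 85 mm and grips with 20 to 120 N. Pads are 22 mm wide; open, the fingers measure 114 mm over their backs; the gripper's body (76 mm by 85 mm) begins 54 mm behind the grasp point. The pads swing forward as they close: fully open they stand 13 mm farther back than shut.
Start: joints at [-59.439, 22.042, 0.453, 0, -68.411, -14.817], TCP at [0.17, -0.602, 0.231] pointing down, gripper open.
Joint ranges: [-179.83, 179.83], [-69.29, 118.12], [-61.27, 80.66], [-181.25, 117.63], [-171.15, -9.14], [-177.46, 177.46]. Speed limits (degrees/s): [159.86, 159.86, 180, 180, 180, 180].

INTERFACE

Orientations are given as [roll, pitch, yaw] about the fixed x, y, z axes, in that order (R = Rz(yaw) Ry(pitch) Rx(roll)).
In Python, from rig import monitor, vision, job_done, robot gives the robot as it stands.
- The arm moves only by the tool step_arm, never from a script. Its argument "motion" is text: rows parted by semicolons, each of 4 numbers parted by spaces: the shift along the world's x, y, z in units of 3 cm (1.0 is 3 cm), then the turn about the world's z in units of 90 degrees (1.0 is 90 degrees). In form: x y z spin; .... A call has 1 to 5 rows; each row shifts and turns the commanded pose from where the row before left it; what a row does not reach is not made up. A row lasts 1/12 s, in which the tool goes at most 41.7 mm and 7.16 degrees, less where a joint would pass 70% of its speed; a pose out of reach is approached as far as the arm can. A call with a number of a shift or a turn outside -1 to 1 is refused whole. A call with a gripper value outside its range is refused whole. "jaw" is the closure, from 0 (fully open) to 1 (shut), set as the call begins (left out, the last holds). The fingers move at their own pace and stop on an object; "force" is the grip in N (left out, the last holds). Time passes only in rows, so rows that do not move let the fingers close. It gives the time, the measured TCP pose, the force, the opening and the grip force at its end, in the units of the state.
- monitor.get_obs(): the state, without advancing time (a new reading comes with each control period).
- vision.snapshot(name): name is "scene" or "top" or "wrist"; returns a dict with "image" (420x560x3 uint8, red, green, blue), "z_map" (420x560 float32, m along the optical axis (not along the pixel's ray), 0 where there is no reading), "fx", "fy", "cx", "cy" (pixels), "xyz" and "rotation" of the camera in the world. Camera axes: x right, y up, looking along -z (the intrinsics and any distortion apply to the point x, -y, -z); pixel columns grow to the right and rows downward; lengths in m; the calibration is good to about 2 mm. A picture is of the moment at which its call begins.
- job_done(): hands the job in; it is judged then, once.
The state is a dict: "t": time; "qpos": joint angles; "joint_velocities": joint speeds; "joint_efforts": joint torques, N m; "tcp_pos": TCP position; "orientation": TCP orientation; "contact_force": force on the tool from outside, world axes, zero at the start; "ft_torque": the same for the moment, N m; "opening": finger opening in m; "gripper_force": force on a finger pad.
Only numpy, scipy, OpenCV 4.12 (cv2) and the standard library are available. Lean on these libraries where they do the work, as an engineer would, in place of code of your own. Each camera call takes 0.05 s, during which the arm holds its last target. There are 200 camera calls.

## Working session

There is one attempt and no reset: what is moved stays moved. The work goes in short steps, Python scripts to look and compute and a tool call to move; the robot and the scene stay as the last step left them, time stands still between calls to the robot, and variables do not carry over. Pictures are saved under pics/ and viewed, at most 10 in all, crops included, and the job is handed in when it is done.

Besides the shell and the picture viewer there is one more tool, called after ">>>" in YAML: its name, and indented under it one key for each argument. step_arm: Moves the arm, as the interface text tells. Its arguments: {"type":"object","properties":{"motion":{"type":"string"},"jaw":{"type":"number"},"force":{"type":"number"}},"required":["motion"]}

```bash
ls; mkdir -p pics; cat > h.py <<'E'
import numpy as np, cv2, pickle
from rig import monitor, vision, job_done, robot
def snap(n,f):
    s=vision.snapshot(n); cv2.imwrite(f'pics/{f}.png',s['image'][:,:,::-1]); pickle.dump(s,open(f'pics/{f}.pkl','wb')); return s
def load(f): return pickle.load(open(f'pics/{f}.pkl','rb'))
def cloud(s):
    h,w=s['z_map'].shape; u,v=np.meshgrid(np.arange(w),np.arange(h)); z=s['z_map']
    p=np.stack([(u-s['cx'])/s['fx']*z,-(v-s['cy'])/s['fy']*z,-z],-1)
    return p@rot(s).T+np.array(s['xyz'])
def rot(s):
    r=np.array(s['rotation'])
    if r.shape==(3,3): return r
    from scipy.spatial.transform import Rotation as R
    return R.from_euler('xyz',r,degrees=True).as_matrix()
def ray(s,u,v,h):
    d=rot(s)@np.array([(u-s['cx'])/s['fx'],-(v-s['cy'])/s['fy'],-1]); c=np.array(s['xyz']); return c+d*(h-c[2])/d[2]
E
python3 - <<'E'
from h import *
for n in('scene','top'):
    s=snap(n,n+'0'); print(n,[ (k,v) for k,v in s.items() if k not in('image','z_map')])
o=monitor.get_obs();print(o, robot.grasp_offset)
a=load('scene0')['image'];b=load('top0')['image']
E
```

```text
pics
scene [('fx', 385.8160045523698), ('fy', 385.8160045523698), ('cx', 274.65722762918256), ('cy', 206.83375375591788), ('xyz', array([1.20475655, 0.15284345, 0.93709508])), ('rotation', array([ 39.3485973 ,  -0.23729277, 104.10348821]))]
top [('fx', 390.384774627904), ('fy', 390.384774627904), ('cx', 276.7895136138768), ('cy', 207.9060648021162), ('xyz', array([0.35837334, 0.01677155, 0.98895802])), ('rotation', array([ 11.17309353,  -0.82825382, -90.4734514 ]))]
{'t': 0.1, 'qpos': array([-5.94377100e+01,  2.20869361e+01,  3.87839623e-01, -2.52463782e-02,
       -6.84114438e+01, -1.48172607e+01]), 'joint_velocities': array([-0.00724509, -0.06654109,  0.12434428,  0.15440707, -0.02587455,
        0.024476  ]), 'joint_efforts': array([-9.36530546e-05, -3.93319809e+01,  1.88928419e+01,  4.19799060e+00,
       -2.58375374e-03,  6.44239137e-06]), 'tcp_pos': array([ 0.16948133, -0.60104153,  0.23032662]), 'orientation': array([ 1.79887135e+02, -5.59237759e-03, -1.64264277e+02]), 'contact_force': array([ 0.3748554 , -0.18633747,  0.63160052]), 'ft_torque': array([-0.03614872,  0.01705034, -0.02278693]), 'gripper_force': 0.0, 'opening': 0.08537652846692645} 0.0187
```

View pics/scene0.png

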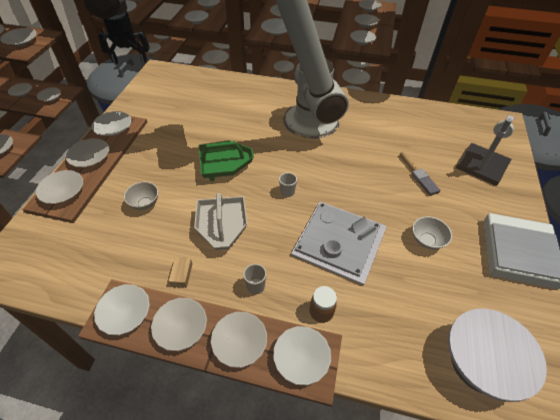

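View pics/top0.png

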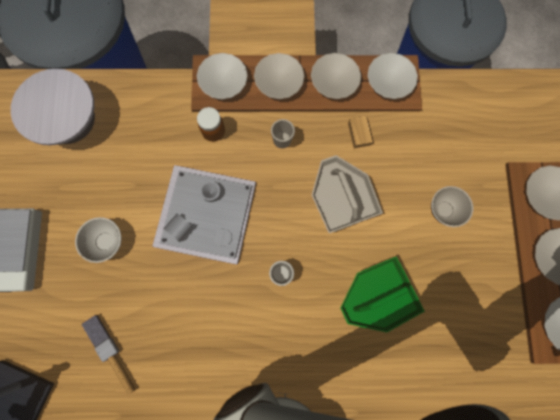

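Scene view: beige dish at about (220,220), green look-alike at (226,157), stand at (340,240). Top view: beige dish at (346,193) with its nose up at (337,158), green one at (382,295), stand at (205,215) with cup (211,190), groove (178,228) and pad (220,238). Candidates for the target are these two dishes; green is excluded, so I choose the beige one. Next I measure and take a close crop.

```bash
python3 - <<'E'
from h import *
s=load('top0');P=cloud(s)
print('table z',np.median(P[300:330,200:300,2]))
for n,(u0,v0,u1,v1) in dict(dish=(305,145,395,240),stand=(145,160,265,270)).items():
    Q=P[v0:v1,u0:u1].reshape(-1,3)
    print(n,np.histogram(Q[:,2],bins=np.arange(0,.14,.01)))
Q=P[145:240,305:395].reshape(-1,3);B=Q[(Q[:,2]>.098)&(Q[:,2]<.115)]
r=cv2.minAreaRect((B[:,:2]*1000).astype(np.float32));print('bar',r,len(B),np.median(B[:,2]), np.percentile(B[:,2],[5,95]))
D=Q[(Q[:,2]>.06)&(Q[:,2]<.095)]; print('rim',cv2.minAreaRect((D[:,:2]*1000).astype(np.float32)))
for z in [(.016,.03)]:
    Q=P[160:270,145:265].reshape(-1,3);B=Q[(Q[:,2]>z[0])&(Q[:,2]<z[1])]
    print('plate',cv2.minAreaRect((B[:,:2]*1000).astype(np.float32)),len(B))
im=s['image']
a=cv2.resize(im[145:240,300:400],None,fx=4,fy=4,interpolation=2);b=cv2.resize(im[155:275,145:265],(400,400),interpolation=2)
a=cv2.resize(a,(400,400));cv2.imwrite('pics/crop1.png',np.hstack([a,b])[:,:,::-1])
E
```

```text
table z 0.0009262267216735287
dish (array([3797,   13,   26, 2434,  309,  411,   13,   20,   31,   30,  253,
          8,    0,    0]), array([0.  , 0.01, 0.02, 0.03, 0.04, 0.05, 0.06, 0.07, 0.08, 0.09, 0.1 ,
       0.11, 0.12, 0.13, 0.14]))
stand (array([3914, 1491, 4950,  291,  396,    1,    0,    0,    0,    0,    0,
          0,    0,    0]), array([0.  , 0.01, 0.02, 0.03, 0.04, 0.05, 0.06, 0.07, 0.08, 0.09, 0.1 ,
       0.11, 0.12, 0.13, 0.14]))
bar ((576.91357421875, -162.67556762695312), (103.25209045410156, 14.824945449829102), 20.094865798950195) 268 0.10695217756361891 [0.10099982 0.10974644]
rim ((575.5702514648438, -162.74948120117188), (134.15855407714844, 12.964027404785156), 20.119400024414062)
plate ((539.0108032226562, 184.62176513671875), (213.2710723876953, 214.04251098632812), 78.15567016601562) 5270
```

View pics/crop1.png

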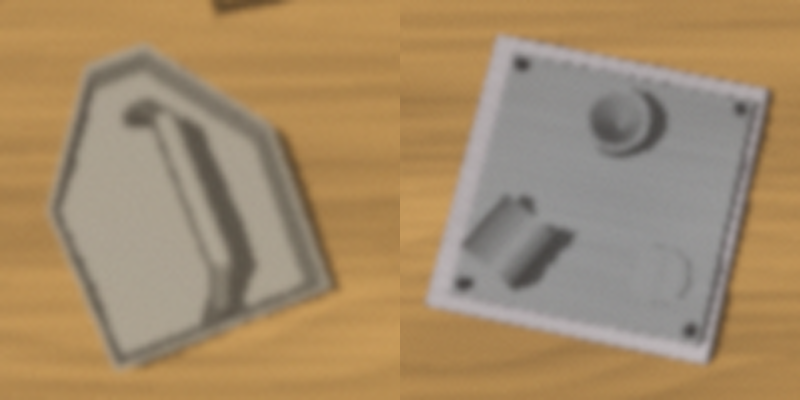

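The crop confirms it: unglazed beige dish, bar running nose to rear, nose towards +x (+20°). The stand's x axis is at about -12° with the cup at front, V groove rear left and pad rear right. The measured sizes agree (bar top 107 mm, bed 213 mm). I move over the dish, then over the stand, for wrist views.

>>> step_arm:
  motion: "0.8 0.87 0.3 0;0.9 0.97 0.3 0;0.9 0.97 0.3 0;0.9 0.97 0.3 0;0.9 0.97 0.3 0"
  jaw: 0
  force: 40

```text
t: 0.52
tcp_pos: [0.3023, -0.4574, 0.2762]
orientation: [179.9, -0.0, -164.3]
contact_force: [1.1, 0.1, -0.3]
opening: 0.0857
gripper_force: 0.0
```

>>> step_arm:
  motion: "0.9 0.97 0.3 0;0.9 0.97 0.3 0.047;0.9 0.97 0.3 0;0.9 0.97 0.3 0;0.9 0.97 0.3 0"

```text
t: 0.93
tcp_pos: [0.4374, -0.3117, 0.3215]
orientation: [180.0, -0.0, -160.0]
contact_force: [0.4, -1.0, -0.0]
opening: 0.0855
gripper_force: 0.0
```

>>> step_arm:
  motion: "0.9 0.97 0 0;0.9 0.97 0 0;0.9 0.97 0 0;0.6 0.6 0 0;0 0 0 0"

```text
t: 1.35
tcp_pos: [0.5383, -0.2047, 0.3198]
orientation: [179.9, -0.0, -159.7]
contact_force: [0.2, -0.9, -0.1]
opening: 0.0852
gripper_force: 0.0
```

```bash
python3 - <<'E'
from h import *
s=snap('wrist','w_dish'); print([ (k,v) for k,v in s.items() if k not in('image','z_map')])
P=cloud(s);Q=P.reshape(-1,3);B=Q[(Q[:,2]>.100)&(Q[:,2]<.115)&(abs(Q[:,0]-.577)<.08)&(abs(Q[:,1]+.163)<.08)]
if len(B): print(cv2.minAreaRect((B[:,:2]*1000).astype(np.float32)),len(B),np.median(B[:,2]))
o=monitor.get_obs();print(o['t'],o['tcp_pos'],o['orientation'],o['contact_force'])
E
```

```text
[('fx', 307.36424620128264), ('fy', 307.36424620128264), ('cx', 276.657327554003), ('cy', 211.5130522965767), ('xyz', array([ 0.46794758, -0.23091023,  0.46288122])), ('rotation', array([-1.70461447e+01, -1.92438115e-02,  1.10205065e+02]))]
((575.9361572265625, -163.1756134033203), (101.34973907470703, 14.058039665222168), 19.9614200592041) 848 0.10659976355574322
1.4 [ 0.53686541 -0.20615566  0.32002242] [ 1.79925742e+02 -9.61740457e-02 -1.59821052e+02] [ 0.05993428 -0.70596343 -0.08258291]
```

View pics/w_dish.png

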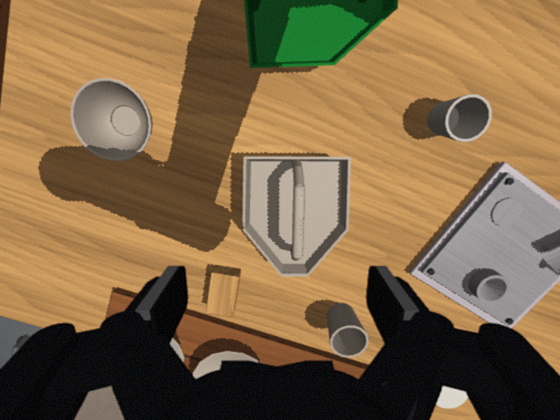

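The wrist view shows the beige dish centred at (298,213), its bar free on both sides, and the stand at right. The bar centre agrees with the top view to 1 mm. Now the stand.

>>> step_arm:
  motion: "-0.1 0.9 0 0;-0.1 1 0 0;-0.1 1 0 0;-0.1 1 0 0;-0.1 1 0 0"

```text
t: 1.82
tcp_pos: [0.5196, -0.0609, 0.3211]
orientation: [180.0, -0.0, -160.1]
contact_force: [1.0, -0.2, -0.5]
opening: 0.0849
gripper_force: 0.0
```

>>> step_arm:
  motion: "-0.1 1 0 0;-0.1 1 0 0;-0.1 1 0 0;-0.1 1 0 0;-0.1 1 0 0"

```text
t: 2.23
tcp_pos: [0.5048, 0.0891, 0.3213]
orientation: [180.0, -0.0, -160.1]
contact_force: [0.8, 0.1, -0.2]
opening: 0.0856
gripper_force: 0.0
```

>>> step_arm:
  motion: "-0.1 1 0 0;0 0.8 0 0;0 0 0 0;0 0 0 0;0 0 0 0"

```text
t: 2.65
tcp_pos: [0.5024, 0.1418, 0.3212]
orientation: [-180.0, -0.0, -160.1]
contact_force: [-0.9, -0.9, 0.5]
opening: 0.0855
gripper_force: 0.0
```

```bash
python3 - <<'E'
from h import *
s=snap('wrist','w_stand'); print(s['xyz'],s['rotation'])
o=monitor.get_obs();print(o['t'],o['tcp_pos'])
from scipy.optimize import least_squares
for f in('w_stand','top0','scene0'):
    s=load(f);P=cloud(s);Q=P.reshape(-1,3);m=(abs(Q[:,0]-.539)<.13)&(abs(Q[:,1]-.185)<.13)
    pl=Q[m&(Q[:,2]>.021)&(Q[:,2]<.0255)];r=cv2.minAreaRect((Q[m&(Q[:,2]>.006)&(Q[:,2]<.03)][:,:2]*1000).astype(np.float32))
    print(f,'bed',r,'plate z',np.median(pl[:,2]))
    T=Q[m&(Q[:,2]>.0435)&(Q[:,2]<.05)]
    c0=np.array([.595,.175])
    C=T[np.hypot(*(T[:,:2]-c0).T)<.045]
    G=T[np.hypot(*(T[:,:2]-c0).T)>.06]
    C2=C[:,:2]
    print(' cup mean',C2.mean(0),cv2.minEnclosingCircle((C2*1000).astype(np.float32)),len(C),np.median(C[:,2]))
    if len(G)>4: print(' groove',G[:,:2].mean(0),cv2.minAreaRect((G[:,:2]*1000).astype(np.float32)),len(G))
E
```

```text
[0.4317509  0.11622638 0.46422383] [-1.70503667e+01  6.91192105e-02  1.09884037e+02]
2.7 [0.50247099 0.14155488 0.32126608]
w_stand bed ((538.5487670898438, 185.08067321777344), (215.92587280273438, 215.9896240234375), 77.80976867675781) plate z 0.024284914649925632
 cup mean [0.59007002 0.16817653] ((589.9690551757812, 168.13616943359375), 25.204334259033203) 447 0.046108159164983675
 groove [0.49931774 0.24491709] ((498.8875732421875, 244.24630737304688), (50.63722229003906, 49.93287658691406), 49.71113967895508) 380
top0 bed ((539.5146484375, 185.13034057617188), (248.19432067871094, 246.57803344726562), 87.41020202636719) plate z 0.02404384572243945
 cup mean [0.59067168 0.1682689 ] ((590.506103515625, 168.323974609375), 25.22338104248047) 150 0.04637402447284927
 groove [0.49998888 0.24408126] ((499.6280212402344, 244.2886962890625), (50.617408752441406, 49.29637908935547), 50.01958084106445) 124
scene0 bed ((531.5878295898438, 185.18809509277344), (216.3026580810547, 234.45521545410156), 77.8169174194336) plate z 0.02379033807084241
 cup mean [0.59052558 0.1665697 ] ((590.0690307617188, 166.7928009033203), 26.680461883544922) 108 0.045909269999120206
 groove [0.49865351 0.24204226] ((499.17218017578125, 242.73492431640625), (51.148521423339844, 49.457733154296875), 51.775333404541016) 75
```

View pics/w_stand.png

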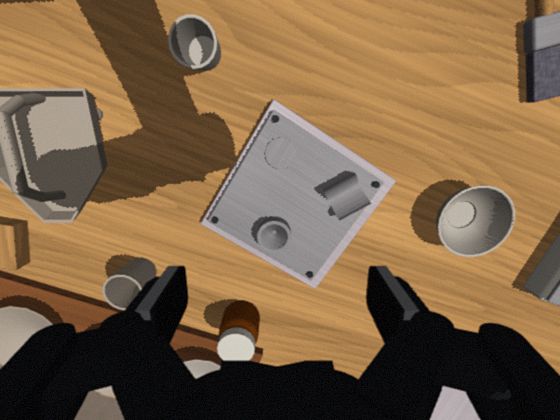

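The wrist view shows the stand clearly: cup rim at (272,233), groove at (345,194), pad at (280,152). The fits match the given sizes: cup radius 25.2 mm, groove 50.6×49.9 mm, and 118.7 mm between cup and groove against 118.5. Both give the same true handle goal, (0.5313, 0.1809) at yaw -12.2°. The seat shift is about (-6,-5.5) mm, which is within bounds. Back to the dish.

>>> step_arm:
  motion: "0.22 -0.9 -0.3 0;0.22 -0.93 -0.4 0;0.22 -0.93 -0.4 0;0.22 -0.93 -0.4 0;0.22 -0.93 -0.4 0"

```text
t: 3.12
tcp_pos: [0.5354, 0.0014, 0.2641]
orientation: [-180.0, 0.0, -160.1]
contact_force: [0.3, -0.7, -0.2]
opening: 0.0852
gripper_force: 0.0
```

>>> step_arm:
  motion: "0.22 -0.93 -0.4 0;0.22 -0.93 -0.4 0;0.22 -0.93 -0.4 0;0.22 -0.93 -0.4 0;0.22 -0.93 -0.4 0"

```text
t: 3.53
tcp_pos: [0.5681, -0.1383, 0.204]
orientation: [-180.0, 0.0, -160.2]
contact_force: [1.4, 0.8, -0.2]
opening: 0.0854
gripper_force: 0.0
```

>>> step_arm:
  motion: "0.25 -0.93 -0.4 0;0 0 0 0;0 0 0 0;0 0 0 0;0 0 0 0"

```text
t: 3.95
tcp_pos: [0.5761, -0.1632, 0.1931]
orientation: [-180.0, 0.1, -160.0]
contact_force: [-0.3, 0.3, -0.6]
opening: 0.0859
gripper_force: 0.0
```

```bash
python3 - <<'E'
from h import *
s=snap('wrist','w_dish2')
Q=cloud(s).reshape(-1,3);B=Q[(Q[:,2]>.100)&(Q[:,2]<.115)&(abs(Q[:,0]-.577)<.08)&(abs(Q[:,1]+.163)<.08)]
if len(B): print(cv2.minAreaRect((B[:,:2]*1000).astype(np.float32)),len(B),np.median(B[:,2]))
o=monitor.get_obs();print(o['t'],o['tcp_pos'],o['orientation'],o['contact_force'])
E
```

```text
((575.2471313476562, -163.3678741455078), (100.98833465576172, 13.989370346069336), 20.439117431640625) 2060 0.10668366420220955
4.0 [ 0.57617538 -0.16284674  0.19326643] [-1.79965824e+02  8.17043881e-02 -1.59988437e+02] [ 1.09194186  0.01353324 -0.64119443]
```

>>> step_arm:
  motion: "0 0 -0.9 0;0 0 -0.9 0;0 0 -0.9 0;0 0 -0.6 0;0 0 -0.43 0"

```text
t: 4.42
tcp_pos: [0.5752, -0.1621, 0.079]
orientation: [179.9, -0.1, -159.9]
contact_force: [0.3, -0.0, 0.3]
opening: 0.0856
gripper_force: 0.0
```

>>> step_arm:
  motion: "0 0 0 0;0 0 0 0;0 0 0 0"

```text
t: 4.67
tcp_pos: [0.5772, -0.1628, 0.082]
orientation: [-179.9, 0.1, -160.0]
contact_force: [0.0, -0.4, -0.6]
opening: 0.0856
gripper_force: 0.0
```

>>> step_arm:
  motion: "0 0 0 0;0 0 0 0;0 0 0 0;0 0 0 0;0 0 0 0"
  jaw: 1
  force: 60

```text
t: 5.08
tcp_pos: [0.5762, -0.1633, 0.0808]
orientation: [-180.0, 0.0, -160.0]
contact_force: [0.7, -0.1, -0.4]
opening: 0.0256
gripper_force: 0.0
```

>>> step_arm:
  motion: "0 0 0 0;0 0 0 0;0 0 0 0;0 0 0 0;0 0 0 0"

```text
t: 5.5
tcp_pos: [0.5761, -0.1631, 0.0806]
orientation: [180.0, -0.0, -160.0]
contact_force: [-1.1, 0.8, 3.6]
opening: 0.0128
gripper_force: 59.7
```

>>> step_arm:
  motion: "0 0 0.1 0;0 0 0.2 0;0 0 0.4 0;0 0 0.6 0;0 0 0.7 0"

```text
t: 5.92
tcp_pos: [0.5743, -0.1631, 0.1387]
orientation: [179.8, -0.3, -160.1]
contact_force: [1.3, -0.1, -4.9]
opening: 0.0133
gripper_force: 58.7
```

>>> step_arm:
  motion: "0 0 0.6 0;0 0 0.3 0;0 0 0.1 0;0 0 0 0;0 0 0 0"

```text
t: 6.33
tcp_pos: [0.5751, -0.163, 0.1689]
orientation: [179.9, -0.1, -160.1]
contact_force: [-0.1, -0.5, -5.1]
opening: 0.0135
gripper_force: 58.8
```

```bash
python3 - <<'E'
from h import *
s=snap('wrist','w_lift');snap('scene','s_lift')
o=monitor.get_obs();print(o['t'],o['tcp_pos'],o['orientation'],o['contact_force'],o['ft_torque'],o['opening'],o['gripper_force'])
a=load('w_lift')['image'];b=load('s_lift')['image'][120:330,120:400]
cv2.imwrite('pics/lift.png',np.hstack([cv2.resize(a,(400,300)),cv2.resize(b,(400,300))])[:,:,::-1])
E
```

```text
6.4333 [ 0.5750733  -0.16311643  0.16865421] [ 1.79906205e+02 -1.74295441e-01 -1.60044157e+02] [ 0.15953923 -0.11439076 -6.0216555 ] [-0.04125386  0.0917877   0.01413779] 0.012976199874366818 58.75570356845856
```

View pics/lift.png

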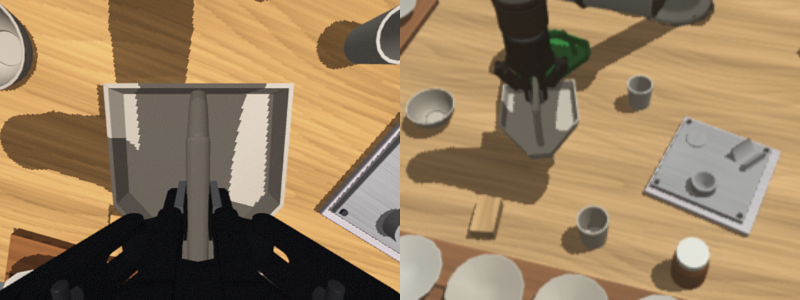

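The dish is held level and lifted clear (about 5.5 N), and the other ware is undisturbed. I carry it over with the turn.

>>> step_arm:
  motion: "-0.05 0.35 0 -0.01;-0.1 0.7 0 -0.03;-0.11 0.88 0 -0.03;-0.11 0.88 0 -0.03;-0.11 0.88 0 -0.03"

```text
t: 6.85
tcp_pos: [0.5608, -0.0517, 0.1692]
orientation: [180.0, -0.1, -171.9]
contact_force: [0.8, -0.4, -4.6]
opening: 0.013
gripper_force: 58.8
```

>>> step_arm:
  motion: "-0.11 0.88 0 -0.03;-0.11 0.88 0 -0.03;-0.11 0.88 0 -0.03;-0.11 0.88 0 -0.03;-0.11 0.88 0 -0.03"

```text
t: 7.27
tcp_pos: [0.5443, 0.0806, 0.1693]
orientation: [-180.0, -0.1, 174.6]
contact_force: [0.4, 0.1, -4.9]
opening: 0.0129
gripper_force: 58.8
```

>>> step_arm:
  motion: "-0.11 0.88 0 -0.03;-0.11 0.88 0 -0.03;-0.11 0.8 0 -0.02;-0.11 0.5 0 -0.01;-0.04 0.32 0 -0.018"

```text
t: 7.68
tcp_pos: [0.5299, 0.1826, 0.1693]
orientation: [-179.9, -0.1, 165.1]
contact_force: [0.4, -0.6, -5.2]
opening: 0.013
gripper_force: 58.8
```

>>> step_arm:
  motion: "0 0 0 0;0 0 0 0;0 0 0 0;0 0 0 0;0 0 0 0"

```text
t: 8.1
tcp_pos: [0.5308, 0.1801, 0.1703]
orientation: [-180.0, -0.0, 165.0]
contact_force: [-0.1, -0.9, -5.2]
opening: 0.0128
gripper_force: 58.8
```

```bash
cat > st.py <<'E'
from h import *
import sys
L=[];
for i in range(4):
    vision.snapshot('wrist') if i else snap('wrist','w_'+sys.argv[1]); o=monitor.get_obs(); L.append(np.r_[o['tcp_pos']*1000,o['orientation'],o['contact_force'],o['ft_torque']*10])
L=np.array(L);L[:,3]%=360
print(o['t'],o['opening'],o['gripper_force']);print(L.mean(0).round(2));print(L.std(0).round(2))
E
python3 st.py over; python3 - <<'E'
from h import *
s=load('w_over');P=cloud(s);Q=P.reshape(-1,3)
m=np.hypot(Q[:,0]-.531,Q[:,1]-.181)<.15
for a in np.arange(.1,.22,.01): print(round(a,2),(m&(Q[:,2]>a)&(Q[:,2]<a+.01)).sum(),end='; ')
# dish floor: ~handle-67mm
F=Q[m&(abs(Q[:,2]-.121)<.005)]
A=np.c_[F[:,:2]-[.531,.181],np.ones(len(F))];c,*_=np.linalg.lstsq(A,F[:,2],rcond=None);print('\nfloor tilt deg',np.degrees(c[:2]),c[2],len(F))
B=Q[m&(Q[:,2]>.175+.008)&(Q[:,2]<.205)]
print('bar',cv2.minAreaRect((B[:,:2]*1000).astype(np.float32)),np.median(B[:,2]))
E
```

```text
8.3 0.012468467123847877 58.8463693857193
[ 5.3090e+02  1.8031e+02  1.7042e+02  1.8000e+02 -0.0000e+00  1.6501e+02
  1.3000e-01 -1.1000e-01 -4.5800e+00  8.0000e-02  5.2000e-01  2.7000e-01]
[0.02 0.12 0.06 0.01 0.01 0.01 0.32 0.36 0.51 0.07 0.25 0.19]
0.1 0; 0.11 0; 0.12 28680; 0.13 5101; 0.14 5156; 0.15 100; 0.16 316; 0.17 603; 0.18 1018; 0.19 6357; 0.2 1037; 0.21 1935; 
floor tilt deg [-0.21988371  0.19463034] 0.1229459883719863 26680
bar ((523.0796508789062, 181.49935913085938), (90.6094741821289, 38.658843994140625), 1.1466442346572876) 0.1963215794307799
```

>>> step_arm:
  motion: "0 0 0 0.01;0 0 0 0.021;0 0 0 0;0 0 0 0;0 0 0 0"

```text
t: 8.72
tcp_pos: [0.5308, 0.1809, 0.1704]
orientation: [180.0, 0.0, 167.8]
contact_force: [0.5, -0.6, -5.5]
opening: 0.0126
gripper_force: 58.9
```

```bash
python3 st.py over2; cat > bar.py <<'E'
from h import *
import sys
s=load(sys.argv[1]);zt=float(sys.argv[2]);x,y=map(float,sys.argv[3:5])
c,sn=np.cos(np.radians(-12.2)),np.sin(np.radians(-12.2))
Q=cloud(s).reshape(-1,3);d=Q[:,:2]-[x,y];D=np.c_[d@[c,sn],d@[-sn,c],Q[:,2]]*1000
# top face of bar, rear part, dish-frame
zt*=1000
B=D[(abs(D[:,2]-zt)<3)&(D[:,0]<-15)&(D[:,0]>-60)&(abs(D[:,1])<12)]
print(len(B),'bar x',B[:,0].min(),B[:,0].max())
xs=np.arange(-44,-18,4);C=[]
for a in xs:
    b=B[abs(B[:,0]-a)<2]; C.append((np.percentile(b[:,1],2)+np.percentile(b[:,1],98))/2 if len(b)>5 else np.nan)
print(np.round(C,2)); C=np.array(C);k=~np.isnan(C);p=np.polyfit(xs[k],C[k],1);print('yaw dev',np.degrees(p[0]),'y at 0',p[1])
# rear rim
R=D[(D[:,0]<-60)&(D[:,0]>-105)&(abs(D[:,1])<60)&(D[:,2]>zt-107+60)]
for yy in(-50,-30,30,50):
    r=R[abs(R[:,1]-yy)<4]; print(yy,np.percentile(r[:,0],[2,50,98]).round(1),r[:,2].max().round(1),len(r))
E
python3 bar.py w_over2 .1962 .531 .1805; python3 bar.py w_lift .196 .531 .181 >/dev/null
```

```text
8.9167 0.0130535101097355 58.8504034280777
[ 5.3081e+02  1.8088e+02  1.7041e+02  1.8000e+02  0.0000e+00  1.6783e+02
 -1.0000e-02  2.7000e-01 -4.8400e+00  3.5000e-01  6.5000e-01  3.1000e-01]
[0.01 0.01 0.01 0.   0.   0.   0.69 0.7  1.01 0.23 0.11 0.24]
2553 bar x -49.67632008877354 -15.006005191809516
[ 0.05  0.01 -0.17  0.04  0.   -0.02 -0.01]
yaw dev -0.051761985187923305 y at 0 -0.04321367688064229Traceback (most recent call last):
  File "bar.py", line 17, in <module>
    r=R[abs(R[:,1]-yy)<4]; print(yy,np.percentile(r[:,0],[2,50,98]).round(1),r[:,2].max().round(1),len(r))
                                    ~~~~~~~~~~~~~^^^^^^^^^^^^^^^^^^
    return _quantile_unchecked(
        a, q, axis, out, overwrite_input, method, keepdims, weights)
    return _ureduce(a,
                    func=_quantile_ureduce_func,
    ...<5 lines>...
                    overwrite_input=overwrite_input,
                    method=method)
    r = func(a, **kwargs)
    result = _quantile(arr,
                       quantiles=q,
    ...<2 lines>...
                       out=out,
                       weights=wgt)
    slices_having_nans = np.isnan(arr[-1, ...])
                                  ~~~^^^^^^^^^
IndexError: index -1 is out of bounds for axis 0 with size 0
Traceback (most recent call last):
  File "bar.py", line 9, in <module>
    print(len(B),'bar x',B[:,0].min(),B[:,0].max())
                         ~~~~~~~~~~^^
ValueError: zero-size array to reduction operation minimum which has no identity
```

>>> step_arm:
  motion: "-0.01 0.02 -0.2 0;0 0 -0.45 0;0 0 -0.5 0;0 0 -0.4 0;0 0 -0.2 0"

```text
t: 9.33
tcp_pos: [0.5293, 0.1809, 0.1157]
orientation: [-179.9, -0.2, 167.8]
contact_force: [0.3, -0.0, -6.4]
opening: 0.013
gripper_force: 58.8
```

>>> step_arm:
  motion: "0 0 -0.1 0;0 0 -0.08 0;0 0 0 0;0 0 0 0;0 0 0 0"

```text
t: 9.75
tcp_pos: [0.531, 0.1817, 0.1132]
orientation: [179.9, 0.1, 167.9]
contact_force: [0.0, 0.8, -4.6]
opening: 0.013
gripper_force: 58.8
```

```bash
python3 st.py d1; python3 bar.py w_d1 .1384 .5315 .1805 2>/dev/null
```

```text
9.95 0.013123335725261259 58.785991072654724
[ 5.3080e+02  1.8164e+02  1.1308e+02  1.7995e+02  5.0000e-02  1.6785e+02
  5.4000e-01 -2.6000e-01 -4.6700e+00  5.0000e-02  7.3000e-01 -1.4000e-01]
[0.09 0.06 0.11 0.01 0.01 0.   0.45 0.15 0.35 0.26 0.14 0.21]
2656 bar x -50.78460366585617 -15.025009482906604
[0.76 0.76 0.78 0.8  0.78 0.7  0.75]
yaw dev -0.06887636839180236 y at 0 0.7230297573582432
```

>>> step_arm:
  motion: "0 0 -0.03 0;0 0 -0.03 0;0 0 -0.03 0;0 0 0 0;0 0 0 0"

```text
t: 10.37
tcp_pos: [0.5304, 0.1814, 0.1097]
orientation: [-180.0, -0.0, 167.8]
contact_force: [0.1, -0.3, -5.5]
opening: 0.013
gripper_force: 58.8
```

>>> step_arm:
  motion: "0 0 -0.02 0;0 0 -0.02 0;0 0 0 0;0 0 0 0;0 0 0 0"

```text
t: 10.78
tcp_pos: [0.5306, 0.1815, 0.1087]
orientation: [180.0, 0.0, 167.8]
contact_force: [-0.1, 0.2, -5.2]
opening: 0.0131
gripper_force: 58.9
```

>>> step_arm:
  motion: "0 0 -0.01 0;0 0 -0.01 0;0 0 0 0;0 0 0 0;0 0 0 0"

```text
t: 11.2
tcp_pos: [0.5307, 0.1815, 0.1081]
orientation: [180.0, 0.0, 167.8]
contact_force: [0.0, 0.6, -3.5]
opening: 0.0131
gripper_force: 58.9
```

```bash
python3 st.py d2
```

```text
11.4 0.012973087207191423 58.960028886795044
[ 5.3066e+02  1.8155e+02  1.0813e+02  1.7999e+02  2.0000e-02  1.6785e+02
  1.8000e-01  1.3000e-01 -4.2200e+00  1.0000e-02 -1.8400e+00 -9.0000e-02]
[0.02 0.01 0.01 0.   0.   0.   0.36 0.3  0.24 0.32 0.29 0.35]
```

>>> step_arm:
  motion: "0 0 -0.01 0;0 0 -0.01 0;0 0 0 0;0 0 0 0;0 0 0 0"

```text
t: 11.82
tcp_pos: [0.5307, 0.1815, 0.1076]
orientation: [180.0, 0.0, 167.8]
contact_force: [1.2, -0.0, -3.8]
opening: 0.0128
gripper_force: 59.1
```

```bash
python3 st.py d3
```

```text
12.0167 0.012910807628253963 59.07327175140381
[ 5.3068e+02  1.8155e+02  1.0753e+02  1.7999e+02  2.0000e-02  1.6785e+02
  1.0300e+00 -7.0000e-02 -3.7000e+00 -5.9000e-01 -3.4100e+00  3.0000e-02]
[0.01 0.01 0.01 0.   0.   0.   0.3  0.44 0.05 0.29 0.26 0.31]
```

>>> step_arm:
  motion: "0.01 0 0 0;0.01 0 0 0;0 0 0 0;0 0 0 0;0 0 0 0"

```text
t: 12.43
tcp_pos: [0.5311, 0.1815, 0.1074]
orientation: [-180.0, -0.0, 167.8]
contact_force: [1.0, -0.6, -3.9]
opening: 0.0129
gripper_force: 59.1
```

```bash
python3 st.py d4
```

```text
12.6333 0.012701828710989418 59.07296419143677
[ 5.3106e+02  1.8145e+02  1.0738e+02  1.8000e+02 -1.0000e-02  1.6784e+02
  4.2000e-01  4.1000e-01 -2.9900e+00 -3.1000e-01 -1.9200e+00  2.2000e-01]
[0.01 0.01 0.01 0.   0.   0.   0.52 0.44 0.22 0.27 0.13 0.25]
```

>>> step_arm:
  motion: "0.01 0 0 0;0 0 -0.01 0;0 0 0 0;0 0 0 0;0 0 0 0"

```text
t: 13.05
tcp_pos: [0.5313, 0.1815, 0.1073]
orientation: [-180.0, -0.0, 167.8]
contact_force: [-2.6, -0.1, -1.1]
opening: 0.0123
gripper_force: 59.5
```

```bash
python3 st.py d5;  python3 - <<'E'
from h import *
s=load('w_d5');Q=cloud(s).reshape(-1,3)
m=(np.hypot(Q[:,0]-.531,Q[:,1]-.181)<.09)
F=Q[m&(abs(Q[:,2]-.060)<.004)]
A=np.c_[F[:,:2]-[.531,.181],np.ones(len(F))];c,*_=np.linalg.lstsq(A,F[:,2],rcond=None);print('floor tilt deg',np.degrees(c[:2]),c[2],len(F))
E
```

```text
13.25 0.012885721038283813 59.61798548698425
[ 5.3127e+02  1.8146e+02  1.0730e+02  1.8001e+02 -1.0000e-02  1.6785e+02
 -2.2300e+00  6.8000e-01  7.1000e-01  3.9000e-01  5.2000e+00  2.1000e-01]
[0.01 0.01 0.   0.   0.   0.   0.31 0.55 0.45 0.12 0.46 0.1 ]
floor tilt deg [0.00267137 0.14329603] 0.060069622057949225 26939
```

>>> step_arm:
  motion: "-0.005 0 0 0;0 0 0 0;0 0 0 0;0 0 0 0;0 0 0 0"

```text
t: 13.67
tcp_pos: [0.5313, 0.1815, 0.1072]
orientation: [-180.0, 0.0, 167.8]
contact_force: [-3.1, 0.0, 1.0]
opening: 0.0129
gripper_force: 59.7
```

```bash
python3 st.py d6
```

```text
13.8667 0.012667868936182873 59.81635272502899
[ 5.3126e+02  1.8150e+02  1.0724e+02  1.8000e+02  0.0000e+00  1.6785e+02
 -2.6900e+00  4.1000e-01  2.0100e+00  5.4000e-01  6.9700e+00 -1.2000e-01]
[0.01 0.01 0.01 0.   0.   0.   0.33 0.72 0.21 0.27 0.19 0.23]
```

>>> step_arm:
  motion: "-0.01 0 0 0;0 0 0 0;0 0 0 0;0 0 0 0;0 0 0 0"

```text
t: 14.28
tcp_pos: [0.5312, 0.1816, 0.1072]
orientation: [180.0, 0.0, 167.8]
contact_force: [-1.6, -0.2, 2.1]
opening: 0.013
gripper_force: 59.7
```

```bash
python3 st.py d7
```

```text
14.4833 0.013070427883586231 59.73633170127869
[ 5.3116e+02  1.8156e+02  1.0719e+02  1.7999e+02  2.0000e-02  1.6785e+02
 -1.3600e+00  3.0000e-01  1.2600e+00  5.3000e-01  3.5900e+00  7.0000e-02]
[0.   0.01 0.   0.   0.   0.   0.39 0.6  0.31 0.21 0.33 0.2 ]
```

>>> step_arm:
  motion: "-0.005 0 -0.005 0;0 0 -0.005 0;0 0 0 0;0 0 0 0;0 0 0 0"

```text
t: 14.9
tcp_pos: [0.5311, 0.1816, 0.1071]
orientation: [180.0, 0.0, 167.9]
contact_force: [-0.5, 0.4, 2.5]
opening: 0.013
gripper_force: 60.0
```

```bash
python3 st.py d8;  cat > fl.py <<'E'
from h import *
import sys
def fl(f,x,y,yaw,z):
    s=load(f);Q=cloud(s).reshape(-1,3);c,sn=np.cos(np.radians(yaw)),np.sin(np.radians(yaw))
    d=Q[:,:2]-[x,y];D=np.c_[d@[c,sn],d@[-sn,c],Q[:,2]]*1000
    F=D[(abs(D[:,0])<60)&(abs(D[:,1])<50)&(abs(D[:,1])>25)&(abs(D[:,2]-z)<4)]
    for i in range(3):
        A=np.c_[F[:,:2],np.ones(len(F))];k,*_=np.linalg.lstsq(A,F[:,2],rcond=None);F=F[abs(F[:,2]-A@k)<1.5]
    print(f,'at nose,left,right,centre',[round(float(k@v),2) for v in([60,0,1],[-45,55,1],[-45,-55,1],[0,0,1])],len(F))
fl('w_dish',.576,-.163,20,33);fl('w_dish2',.576,-.163,20,33);fl(sys.argv[1],.5313,.181,-12.2,59.5)
fl('w_over2',.531,.181,-12.2,123);fl('w_d1',.531,.181,-12.2,65.5)
E
python3 fl.py w_d8
```

```text
15.1 0.013038677830341584 60.13429820537567
[ 5.3107e+02  1.8163e+02  1.0710e+02  1.7997e+02  4.0000e-02  1.6785e+02
 -1.0400e+00  3.2000e-01  3.7100e+00  1.0900e+00  3.5900e+00 -6.0000e-02]
[0.01 0.02 0.01 0.   0.   0.   0.55 0.23 0.76 0.15 0.38 0.24]
w_dish at nose,left,right,centre [33.09, 33.15, 33.29, 33.17] 2508
w_dish2 at nose,left,right,centre [33.13, 33.16, 33.3, 33.19] 5444
w_d8 at nose,left,right,centre [59.84, 59.78, 59.61, 59.76] 10978
w_over2 at nose,left,right,centre [122.74, 123.43, 123.07, 123.03] 10977
w_d1 at nose,left,right,centre [65.61, 66.3, 65.78, 65.86] 10962
```

>>> step_arm:
  motion: "0.01 0 0 0;-0.01 0.01 0 0;-0.01 -0.01 0 0;0.01 -0.01 0 0;0 0.01 0 0"

```text
t: 15.52
tcp_pos: [0.5311, 0.1817, 0.1071]
orientation: [180.0, 0.0, 167.8]
contact_force: [-1.8, 0.4, 5.2]
opening: 0.0127
gripper_force: 60.2
```

>>> step_arm:
  motion: "0 0 -0.005 0;0 0 0 0;0 0 0 0;0 0 0 0"

```text
t: 15.85
tcp_pos: [0.5311, 0.1817, 0.1071]
orientation: [180.0, 0.0, 167.9]
contact_force: [-1.3, 0.5, 5.6]
opening: 0.0129
gripper_force: 60.4
```

```bash
python3 st.py d9; python3 fl.py w_d9 | grep d9
```

```text
16.05 0.013230762207990887 60.368016958236694
[ 5.3105e+02  1.8167e+02  1.0704e+02  1.7997e+02  3.0000e-02  1.6785e+02
 -1.2400e+00  9.5000e-01  5.7100e+00  2.3300e+00  4.2300e+00 -2.0000e-02]
[0.01 0.01 0.01 0.   0.   0.   0.3  0.4  0.51 0.12 0.23 0.09]
w_d9 at nose,left,right,centre [59.78, 59.71, 59.59, 59.71] 10980
```

>>> step_arm:
  motion: "-0.005 0.005 0 0;-0.005 0.005 0 0;0 0 0 0;0 0 0 0;0 0 0 0"

```text
t: 16.47
tcp_pos: [0.531, 0.1818, 0.107]
orientation: [180.0, 0.1, 167.9]
contact_force: [-1.5, 0.3, 5.3]
opening: 0.0128
gripper_force: 60.2
```

```bash
python3 st.py d10; python3 fl.py w_d10 | grep d10
```

```text
16.6667 0.013020906390795445 60.24079084396362
[ 5.3100e+02  1.8179e+02  1.0703e+02  1.7998e+02  6.0000e-02  1.6786e+02
 -7.2000e-01  1.8000e-01  4.8100e+00 -5.5000e-01  6.4000e-01  1.6000e-01]
[0.01 0.02 0.01 0.   0.   0.   0.18 0.4  0.29 0.32 0.12 0.35]
w_d10 at nose,left,right,centre [59.78, 59.59, 59.59, 59.67] 10978
```

>>> step_arm:
  motion: "0 0 -0.005 0;0 0 -0.005 0;0 0 0 0;0 0 0 0;0 0 0 0"

```text
t: 17.08
tcp_pos: [0.531, 0.1818, 0.107]
orientation: [180.0, 0.1, 167.9]
contact_force: [-0.1, 0.2, 7.0]
opening: 0.0133
gripper_force: 60.5
```

```bash
python3 st.py d11; python3 fl.py w_d11 | grep d11
```

```text
17.2833 0.013103520317474044 60.49657344818115
[ 5.3102e+02  1.8180e+02  1.0701e+02  1.7998e+02  6.0000e-02  1.6786e+02
 -1.1300e+00  2.4000e-01  6.2200e+00 -8.3000e-01  2.4200e+00 -6.0000e-02]
[0.   0.01 0.01 0.   0.   0.   0.59 0.24 0.16 0.06 0.25 0.08]
w_d11 at nose,left,right,centre [59.77, 59.59, 59.56, 59.66] 10977
```

The last 0.3 mm commanded moved it only 0.02 mm and the side forces are near zero, so it is home on all three seats. I hold the press for over a second.

>>> step_arm:
  motion: "-0.003 0 -0.005 0;0 0 0 0;0 0 0 0;0 0 0 0;0 0 0 0"

```text
t: 17.7
tcp_pos: [0.531, 0.1818, 0.107]
orientation: [180.0, 0.1, 167.9]
contact_force: [-1.0, -0.6, 7.6]
opening: 0.0128
gripper_force: 60.6
```

>>> step_arm:
  motion: "0 0 0 0;0 0 0 0;0 0 0 0;0 0 0 0;0 0 0 0"

```text
t: 18.12
tcp_pos: [0.531, 0.1818, 0.107]
orientation: [180.0, 0.1, 167.9]
contact_force: [-2.1, 0.4, 7.5]
opening: 0.0129
gripper_force: 60.6
```

>>> step_arm:
  motion: "0 0 0 0;0 0 0 0;0 0 0 0;0 0 0 0;0 0 0 0"

```text
t: 18.53
tcp_pos: [0.531, 0.1818, 0.107]
orientation: [180.0, 0.1, 167.9]
contact_force: [-0.8, -0.2, 6.7]
opening: 0.013
gripper_force: 60.6
```

```bash
python3 st.py d12; python3 fl.py w_d12 | grep d12
```

```text
18.7333 0.0127341848757543 60.56156873703003
[ 5.3101e+02  1.8181e+02  1.0699e+02  1.7997e+02  8.0000e-02  1.6786e+02
 -1.0500e+00 -2.4000e-01  7.3300e+00 -1.2500e+00  2.5800e+00 -1.7000e-01]
[0.   0.02 0.01 0.   0.   0.   0.48 0.51 0.26 0.31 0.38 0.32]
w_d12 at nose,left,right,centre [59.81, 59.56, 59.56, 59.67] 11006
```

>>> step_arm:
  motion: "0 0 0.01 0;0 0 0.01 0;0 0 0.01 0;0 0 0 0;0 0 0 0"

```text
t: 19.15
tcp_pos: [0.5309, 0.1818, 0.1071]
orientation: [180.0, 0.0, 167.8]
contact_force: [1.4, -0.4, 2.7]
opening: 0.0129
gripper_force: 59.9
```

>>> step_arm:
  motion: "0 0 0 0;0 0 0 0"
  force: 20

```text
t: 19.32
tcp_pos: [0.5309, 0.1818, 0.107]
orientation: [180.0, 0.0, 167.8]
contact_force: [2.3, -0.2, 2.0]
opening: 0.0131
gripper_force: 59.9
```

>>> step_arm:
  motion: "0 0 0 0;0 0 0 0;0 0 0 0;0 0 0 0;0 0 0 0"
  jaw: 0

```text
t: 19.73
tcp_pos: [0.5299, 0.1816, 0.1068]
orientation: [-180.0, -0.1, 167.8]
contact_force: [0.6, 0.7, -0.1]
opening: 0.0729
gripper_force: 0.0
```

>>> step_arm:
  motion: "0 0 0 0;0 0 0 0;0 0 0 0;0 0 0 0;0 0 0 0"

```text
t: 20.15
tcp_pos: [0.5304, 0.1818, 0.1071]
orientation: [180.0, -0.0, 167.8]
contact_force: [0.4, 0.7, -0.3]
opening: 0.0856
gripper_force: 0.0
```

```bash
python3 st.py rel; python3 fl.py w_rel | grep rel; python3 bar.py w_rel .1331 .5315 .181 2>/dev/null
```

```text
20.35 0.08560675030007836 0.0
[ 5.3041e+02  1.8178e+02  1.0712e+02  1.8000e+02 -0.0000e+00  1.6784e+02
 -1.4000e-01  2.1000e-01  2.0000e-01  1.3000e-01  6.0000e-02 -2.3000e-01]
[0.02 0.01 0.01 0.   0.   0.   0.53 0.49 0.64 0.38 0.11 0.28]
w_rel at nose,left,right,centre [59.93, 59.58, 59.68, 59.76] 12445
2539 bar x -50.20341971709927 -15.00321951750275
[0.52 0.48 0.44 0.6  0.57 0.4  0.32]
yaw dev -0.3183641839722503 y at 0 0.2967432551816506
```

>>> step_arm:
  motion: "0 0 0.3 0;0 0 0.8 0;0 0 0.9 0;0 0 0.9 0;0 0 0.83 0"

```text
t: 20.77
tcp_pos: [0.5306, 0.1818, 0.2214]
orientation: [180.0, 0.1, 167.9]
contact_force: [0.3, 0.2, 1.5]
opening: 0.0857
gripper_force: 0.0
```

>>> step_arm:
  motion: "0 0 0 0;0 0 0 0;0 0 0 0;0 0 0 0;0 0 0 0"

```text
t: 21.18
tcp_pos: [0.5298, 0.1815, 0.2178]
orientation: [-179.9, -0.1, 167.8]
contact_force: [-0.7, -0.4, -0.2]
opening: 0.0857
gripper_force: 0.0
```

```bash
python3 st.py up; python3 fl.py w_up | head -3; python3 - <<'E'
from h import *
s=load('w_up');Q=cloud(s).reshape(-1,3);B=Q[(Q[:,2]>.1265)&(Q[:,2]<.1415)&(abs(Q[:,0]-.531)<.08)&(abs(Q[:,1]-.181)<.08)]
print(cv2.minAreaRect((B[:,:2]*1000).astype(np.float32)),np.median(B[:,2]))
sc=snap('scene','s_end');t=snap('top','t_end')
a=sc['image'][90:330,80:480];b=t['image'][90:330,60:460]
cv2.imwrite('pics/end.png',np.vstack([np.hstack([cv2.resize(s['image'],(400,300)),cv2.resize(a,(400,300))]),np.hstack([cv2.resize(b,(400,240)),cv2.resize(sc['image'][180:290,250:400],(400,240),interpolation=2)])])[:,:,::-1])
E
```

```text
21.3833 0.08571026144254282 0.0
[ 5.3013e+02  1.8158e+02  2.1813e+02  1.8008e+02 -7.0000e-02  1.6784e+02
  5.0000e-02  2.2000e-01 -1.1000e-01  0.0000e+00 -1.4000e-01 -1.2000e-01]
[0.11 0.06 0.17 0.01 0.02 0.   0.57 0.3  0.62 0.11 0.38 0.22]
w_dish at nose,left,right,centre [33.09, 33.15, 33.29, 33.17] 2508
w_dish2 at nose,left,right,centre [33.13, 33.16, 33.3, 33.19] 5444
w_up at nose,left,right,centre [59.92, 59.58, 59.66, 59.75] 5427
((529.9454956054688, 181.64707946777344), (14.010000228881836, 100.2481460571289), 77.75442504882812) 0.13322018105511937
```

View pics/end.png

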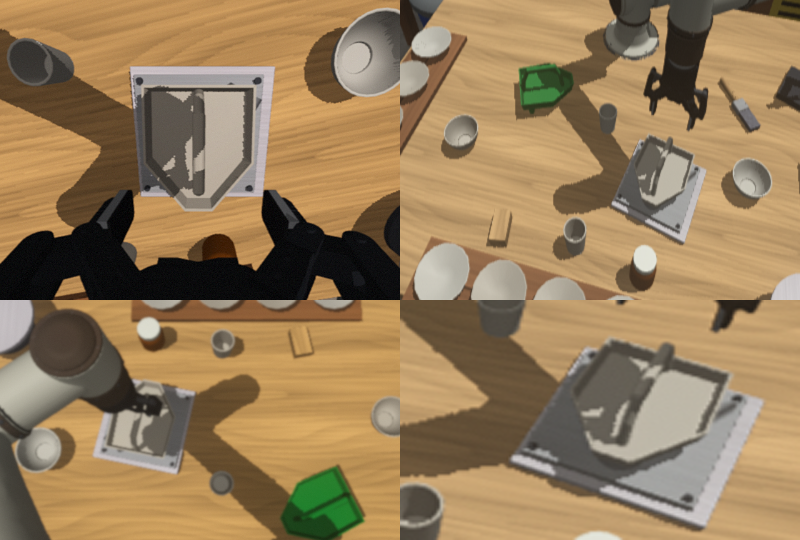

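Wrist and scene views show the dish on the stand with nose over the cup, all other ware in place. The nose measures about 0.4 mm high, so it may be about 0.3 mm off centre. I check the saved pictures for the trend.

```bash
for k in d2 d3 d4 d5 d6 d7 d8 d9 d10 d11 d12 rel; do python3 fl.py w_$k | grep w_$k' '; done
```

```text
w_d2 at nose,left,right,centre [60.65, 60.99, 60.6, 60.74] 10886
w_d3 at nose,left,right,centre [60.23, 60.28, 59.9, 60.15] 10901
w_d4 at nose,left,right,centre [59.98, 60.19, 59.8, 59.99] 11006
w_d5 at nose,left,right,centre [59.86, 60.15, 59.83, 59.93] 10964
w_d6 at nose,left,right,centre [59.84, 60.06, 59.76, 59.88] 10968
w_d7 at nose,left,right,centre [59.8, 59.95, 59.71, 59.82] 10978
w_d8 at nose,left,right,centre [59.84, 59.78, 59.61, 59.76] 10978
w_d9 at nose,left,right,centre [59.78, 59.71, 59.59, 59.71] 10980
w_d10 at nose,left,right,centre [59.78, 59.59, 59.59, 59.67] 10978
w_d11 at nose,left,right,centre [59.77, 59.59, 59.56, 59.66] 10977
w_d12 at nose,left,right,centre [59.81, 59.56, 59.56, 59.67] 11006
w_rel at nose,left,right,centre [59.93, 59.58, 59.68, 59.76] 12445
```

Left and right feet are home; the nose rides about 0.3 mm high and too far back. I regrip and nudge it forward, then press again.

>>> step_arm:
  motion: "0 0 -0.9 0;0 0 -0.9 0;0 0 -0.9 0;0 0 -0.6 0;0 0 -0.4 0"

```text
t: 21.9
tcp_pos: [0.5293, 0.1811, 0.1055]
orientation: [-179.9, -0.2, 167.8]
contact_force: [0.4, 0.2, 0.1]
opening: 0.0853
gripper_force: 0.0
```

>>> step_arm:
  motion: "0 0 0 0;0 0 0 0;0 0 0 0"

```text
t: 22.15
tcp_pos: [0.5312, 0.1822, 0.109]
orientation: [179.9, 0.1, 167.9]
contact_force: [-0.1, -0.2, 0.1]
opening: 0.0855
gripper_force: 0.0
```

>>> step_arm:
  motion: "0 0 0 0;0 0 0 0;0 0 0 0;0 0 0 0;0 0 0 0"
  jaw: 1
  force: 40

```text
t: 22.57
tcp_pos: [0.5305, 0.1818, 0.1084]
orientation: [180.0, 0.0, 167.8]
contact_force: [0.4, 0.5, 0.0]
opening: 0.0257
gripper_force: 0.0
```

>>> step_arm:
  motion: "0 0 0 0;0 0 0 0;0 0 0 0;0 0 0 0;0 0 0 0"

```text
t: 22.98
tcp_pos: [0.5306, 0.1819, 0.1083]
orientation: [180.0, 0.0, 167.9]
contact_force: [0.2, -0.5, 2.0]
opening: 0.0135
gripper_force: 42.7
```

```bash
python3 st.py g2; python3 fl.py w_g2 | grep g2
```

```text
23.1833 0.013045746404623295 42.78677701950073
[ 5.3061e+02  1.8194e+02  1.0827e+02  1.7998e+02  3.0000e-02  1.6785e+02
 -5.7000e-01  1.0100e+00  2.7100e+00  1.9100e+00  1.4900e+00 -1.2000e-01]
[0.01 0.01 0.02 0.   0.   0.   0.51 0.17 0.67 0.37 0.48 0.31]
w_g2 at nose,left,right,centre [59.85, 59.52, 59.61, 59.69] 10808
```

>>> step_arm:
  motion: "0.01 -0.002 0 0;0.01 -0.002 0 0;0 0 0 0;0 0 0 0;0 0 0 0"

```text
t: 23.6
tcp_pos: [0.5307, 0.1818, 0.1083]
orientation: [180.0, -0.0, 167.8]
contact_force: [-2.9, 2.4, 4.6]
opening: 0.0131
gripper_force: 43.1
```

```bash
python3 st.py g3; python3 fl.py w_g3 | grep g3
```

```text
23.8 0.013286825703965251 43.105047941207886
[ 5.3071e+02  1.8182e+02  1.0825e+02  1.8000e+02 -3.0000e-02  1.6785e+02
 -3.5500e+00  1.7900e+00  4.9400e+00  5.1600e+00  8.7500e+00 -1.7000e-01]
[0.01 0.01 0.01 0.   0.   0.   0.42 0.3  0.27 0.22 0.25 0.17]
w_g3 at nose,left,right,centre [59.78, 59.62, 59.63, 59.69] 10782
```

>>> step_arm:
  motion: "0.01 -0.004 0 0;0 0 0 0;0 0 0 0;0 0 0 0"

```text
t: 24.13
tcp_pos: [0.5308, 0.1817, 0.1083]
orientation: [-180.0, -0.0, 167.8]
contact_force: [-3.7, 1.8, 5.5]
opening: 0.013
gripper_force: 43.2
```

```bash
python3 st.py g4; python3 fl.py w_g4 | grep g4
```

```text
24.3333 0.013072683477410885 43.21651875972748
[ 5.3077e+02  1.8173e+02  1.0828e+02  1.8000e+02 -5.0000e-02  1.6785e+02
 -3.8600e+00  2.3600e+00  5.8300e+00  6.3100e+00  1.1310e+01 -2.6000e-01]
[0.01 0.01 0.01 0.   0.   0.   0.29 0.61 0.28 0.27 0.1  0.21]
w_g4 at nose,left,right,centre [59.78, 59.71, 59.61, 59.71] 10817
```

>>> step_arm:
  motion: "-0.01 0.004 0 0;-0.01 0.004 0 0;0 0 0 0;0 0 0 0"

```text
t: 24.67
tcp_pos: [0.5307, 0.1818, 0.1082]
orientation: [180.0, 0.0, 167.9]
contact_force: [-2.7, 1.7, 6.1]
opening: 0.0132
gripper_force: 43.1
```

```bash
python3 st.py g5; python3 fl.py w_g5 | grep g5
```

```text
24.8667 0.013444490876738768 43.132415413856506
[ 5.3071e+02  1.8184e+02  1.0823e+02  1.7999e+02  0.0000e+00  1.6785e+02
 -2.6800e+00  1.3100e+00  5.4300e+00  4.3100e+00  7.9000e+00  1.2000e-01]
[0.   0.01 0.   0.   0.   0.   0.41 0.15 0.31 0.21 0.22 0.35]
w_g5 at nose,left,right,centre [59.78, 59.57, 59.61, 59.67] 10805
```

>>> step_arm:
  motion: "-0.008 0.004 -0.005 0;0 0 -0.005 0;0 0 -0.003 0;0 0 0 0;0 0 0 0"

```text
t: 25.28
tcp_pos: [0.5307, 0.1819, 0.1082]
orientation: [180.0, 0.0, 167.9]
contact_force: [-3.0, 0.9, 7.0]
opening: 0.013
gripper_force: 43.4
```

>>> step_arm:
  motion: "0 0 0 0;0 0 0 0;0 0 0 0;0 0 0 0;0 0 0 0"

```text
t: 25.7
tcp_pos: [0.5307, 0.1819, 0.1082]
orientation: [180.0, 0.0, 167.9]
contact_force: [-1.7, 0.9, 6.1]
opening: 0.013
gripper_force: 43.4
```

>>> step_arm:
  motion: "0 0 0 0;0 0 0 0;0 0 0 0;0 0 0 0;0 0 0 0"

```text
t: 26.12
tcp_pos: [0.5307, 0.1819, 0.1082]
orientation: [180.0, 0.0, 167.9]
contact_force: [-1.8, 0.5, 6.6]
opening: 0.0134
gripper_force: 43.4
```

```bash
python3 st.py g6; python3 fl.py w_g6 | grep g6
```

```text
26.3167 0.013335518447519604 43.35605978965759
[ 5.3070e+02  1.8189e+02  1.0823e+02  1.7999e+02  3.0000e-02  1.6786e+02
 -2.8900e+00  9.1000e-01  6.6000e+00  2.5900e+00  7.8900e+00  1.2000e-01]
[0.01 0.01 0.01 0.   0.   0.   0.32 0.31 0.27 0.26 0.28 0.08]
w_g6 at nose,left,right,centre [59.78, 59.51, 59.61, 59.66] 10785
```

>>> step_arm:
  motion: "-0.004 0 -0.006 0;0 0 0 0;0 0 0 0;0 0 0 0;0 0 0 0"

```text
t: 26.73
tcp_pos: [0.5307, 0.1819, 0.1082]
orientation: [180.0, 0.0, 167.9]
contact_force: [-2.0, 0.4, 7.7]
opening: 0.0134
gripper_force: 43.4
```

>>> step_arm:
  motion: "0 0 0 0;0 0 0 0;0 0 0 0;0 0 0 0;0 0 0 0"

```text
t: 27.15
tcp_pos: [0.5307, 0.1819, 0.1082]
orientation: [180.0, 0.0, 167.9]
contact_force: [-3.4, 0.1, 8.1]
opening: 0.0131
gripper_force: 43.4
```

>>> step_arm:
  motion: "0 0 0 0;0 0 0 0;0 0 0 0;0 0 0 0;0 0 0 0"

```text
t: 27.57
tcp_pos: [0.5307, 0.1819, 0.1082]
orientation: [180.0, 0.0, 167.9]
contact_force: [-2.0, 0.0, 7.0]
opening: 0.0132
gripper_force: 43.4
```

>>> step_arm:
  motion: "0 0 0.01 0;0 0 0.01 0;0 0 0 0;0 0 0 0;0 0 0 0"

```text
t: 27.98
tcp_pos: [0.5307, 0.1819, 0.1082]
orientation: [180.0, 0.0, 167.9]
contact_force: [-2.0, 0.5, 6.0]
opening: 0.0134
gripper_force: 43.1
```

```bash
python3 st.py g7; python3 fl.py w_g7 | grep g7
```

```text
28.1833 0.013094743239174537 43.07816684246063
[ 5.3064e+02  1.8190e+02  1.0824e+02  1.7999e+02  3.0000e-02  1.6785e+02
 -1.5000e+00  1.1100e+00  4.7500e+00  1.7600e+00  3.8400e+00  1.8000e-01]
[0.01 0.02 0.01 0.   0.   0.   0.36 0.41 0.33 0.36 0.07 0.31]
w_g7 at nose,left,right,centre [59.79, 59.51, 59.61, 59.66] 10783
```

Pressed at about 7.5 N for over a second with the feet home. I ease off a little more, release and retreat.

>>> step_arm:
  motion: "0 0 0.01 0;0 0 0.005 0;0 0 0 0;0 0 0 0;0 0 0 0"

```text
t: 28.6
tcp_pos: [0.5306, 0.1819, 0.1082]
orientation: [180.0, 0.0, 167.8]
contact_force: [1.9, 1.3, 0.9]
opening: 0.0129
gripper_force: 42.6
```

>>> step_arm:
  motion: "0 0 0 0;0 0 0 0;0 0 0 0;0 0 0 0;0 0 0 0"
  jaw: 0

```text
t: 29.02
tcp_pos: [0.5301, 0.1818, 0.1083]
orientation: [-180.0, -0.0, 167.8]
contact_force: [-0.4, -0.1, 0.3]
opening: 0.0734
gripper_force: 0.0
```

>>> step_arm:
  motion: "0 0 0 0;0 0 0 0;0 0 0 0;0 0 0 0;0 0 0 0"

```text
t: 29.43
tcp_pos: [0.5304, 0.1819, 0.1085]
orientation: [180.0, 0.0, 167.8]
contact_force: [-0.2, 0.3, -0.1]
opening: 0.0852
gripper_force: 0.0
```

>>> step_arm:
  motion: "0 0 0.3 0;0 0 0.8 0;0 0 0.9 0;0 0 0.9 0;0 0 0.8 0"

```text
t: 29.85
tcp_pos: [0.5306, 0.1819, 0.2221]
orientation: [179.9, 0.1, 167.9]
contact_force: [0.9, -0.2, 0.1]
opening: 0.0852
gripper_force: 0.0
```

>>> step_arm:
  motion: "0 0 0 0;0 0 0 0;0 0 0 0;0 0 0 0;0 0 0 0"

```text
t: 30.27
tcp_pos: [0.5298, 0.1816, 0.2183]
orientation: [-179.9, -0.1, 167.8]
contact_force: [0.2, -0.1, -0.0]
opening: 0.0855
gripper_force: 0.0
```

```bash
python3 st.py up2; python3 fl.py w_up2 | sed -n 2,3p
```

```text
30.4667 0.08536519685361889 0.0
[ 5.3008e+02  1.8172e+02  2.1864e+02  1.8007e+02 -7.0000e-02  1.6785e+02
 -9.0000e-02  1.3000e-01  2.0000e-01  1.6000e-01  2.0000e-02  1.0000e-02]
[0.1  0.06 0.18 0.02 0.02 0.   0.35 0.34 0.2  0.24 0.15 0.38]
w_dish2 at nose,left,right,centre [33.13, 33.16, 33.3, 33.19] 5444
w_up2 at nose,left,right,centre [59.95, 59.54, 59.64, 59.75] 5459
```

```bash
python3 -c "
from rig import job_done
print(job_done())"
```

```text
the job is handed in; nothing more can be done
None
```

The dish is on the stand with all three feet in their seats, pressed at about 7.5 N for over a second, released, and the job is handed in; in the last wrist view the left and right feet read within 0.1 mm of home height and the nose about 0.4 mm high, which a regrip and second press did not change, so I took it as largely measurement bias.

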